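# Take the teapot off its warmer

## Task

Lift the teapot clear of the warmer it stands on, carry it upright, and set it down gently in the middle of the round cork mat on the desk (not the square one). Leave the warmer and the lidded jar where they stand.

Things in the scene. Friction and masses are not known exactly. Their poses are not given: they have to be found in the camera images.
- teapot: White ceramic teapot, 0.4-0.85 kg, on the warmer. Origin: centre of its flat 90 mm foot; z up. 124 mm wide, lid knob up to 112 mm; spout along +x, tip 112 mm out, 75-93 mm up. A rigid bail handle arches over the lid in the x-z plane (115 mm along x); its top is a level round wooden grip, 14 mm thick, 64 mm long along x, axis 165 mm above the foot, over the origin; free space between grip and knob.
- warmer: Round bright steel tea warmer (stand): two discs joined by four posts, 130 mm across, flat top 70 mm above the desk, without a rim. Loose on the desk, 0.8 kg. Origin: centre of its underside.
- mat: Round cork mat, 150 mm across, 8 mm thick, fixed flat on the desk. Origin: centre of its underside, at desk height; its top is 8 mm higher. A square cork mat, 140 mm wide, also lies on the desk: it is the wrong one.
- jar: Lidded white ceramic jar, 94 mm across, 108 mm high to its knob, with a bail handle like the teapot's (top 157 mm up) but no spout. It stands on the desk towards the back. Origin: centre of its underside. Not to be moved.

How it is judged:
On the way:
1. the teapot is held upright, clear of the warmer: its foot at least 25 mm above the warmer's top (height (world z) of teapot above 0.095 m and angle between teapot's own z axis and vertical below 0.45 rad and contact force between the fingers and teapot above 0.5 N), for 0.2 s.
At the end, for the whole second after the job is handed in: The teapot stands upright (within 7 degrees), at rest, with its foot flat on the round cork mat and its centre within 28 mm of the mat's centre; the warmer stands upright and the warmer and the jar are within 30 mm of where they stood at the start (horizontal distance between teapot and mat below 0.028 m and z of teapot in the frame of mat between 0.004 and 0.013 m and angle between each of teapot, warmer's own z axis and vertical below 0.12 rad and linear speed of teapot below 0.02 m/s and distance of each of warmer, jar from where it was at the start of the episode below 0.03 m); the robot touches nothing.
It fails at once if the teapot is tipped more than 30 degrees (angle between teapot's own z axis and vertical above 0.524 rad).
It fails at once if the teapot is dropped: it moves faster than 0.5 m/s with its foot less than 30 mm above the desk (height (world z) of teapot below 0.03 m and linear speed of teapot above 0.5 m/s).
It fails at once if the jar is moved more than 30 mm (distance of jar from where it was at the start of the episode above 0.03 m).
It fails at once if the warmer is moved more than 30 mm (distance of warmer from where it was at the start of the episode above 0.03 m).
It also fails if it takes over 42 s, if anything falls off the work surface, if the arm or the gripper's body presses on something with over 40 N, if the wrist force passes 120 N, or if a joint passes its speed limit or range.

## Robot

A 7-joint arm with a two-finger parallel gripper is mounted at the origin on the work surface. World frame = base frame: x ahead of the robot, y to its left, z up, the work surface at z = 0. Lengths are in m, angles in rad, forces in N, time in s.
With the tool pointing down it reaches from about 0.425 to 0.975 m from the base axis. Payload 16.7 kg.
Tool frame: the origin (TCP) lies on the centre line of the jaws, within the pads' length; the fingertips stand 11 mm ahead of it and the grasp point (between the pads) lies 8 mm behind it; z points along the fingers, y is the line along which they close (so a half turn about z gives the same grasp; the last joint's range is limited). The gripper opens to 85 mm and grips with 20 to 120 N. Pads are 22 mm wide; open, the fingers measure 114 mm over their backs; the gripper's body (76 mm by 85 mm) begins 54 mm behind the grasp point. The pads swing forward as they close: fully open they stand 13 mm farther back than shut.
Start: joints at [-1.5, 0.426, 0.074, 1.606, -0.034, 1.111, -0.067], TCP at [0.148, 0.659, 0.242] pointing down, gripper open.
Joint ranges: [-2.85, 2.85], [-0.5, 2.14], [-1.23, 1.37], [0.21, 2.46], [-1.02, 4.16], [0.16, 2.05], [-2.73, 2.73]. Speed limits (rad/s): [1.89, 1.89, 2.39, 2.39, 3.01, 3.01, 3.01].

## Interface

Orientations are given as [roll, pitch, yaw] about the fixed x, y, z axes, in that order (R = Rz(yaw) Ry(pitch) Rx(roll)).
In Python, from plant import manip, vision, job gives the robot as it stands (manip), with the cameras (vision) and the job (job).
- The arm moves only by the tool inch_along, called after "Request:" by a JSON object that holds its "op" and its "data". Schema: {"type":"object","properties":{"segments":{"type":"array","items":{"type":"number"},"minItems":4,"maxItems":40},"aperture":{"type":"number"},"squeeze":{"type":"number"},"only":{"type":"string"},"quiet":{"type":"boolean"},"lines":{"type":"string"}},"required":["segments"],"additionalProperties":false}. segments is one flat list of numbers that holds 1 to 10 rows one after another, with no inner brackets; each row has 4 numbers: dx, dy, dz in m, then a turn about the tool's z in rad; each row shifts and turns the commanded pose from where the row before left it, along the tool's axes as they then stand; what a row does not reach is not made up. A row lasts 1/8 s, in which the tool goes at most 0.0625 m and 0.188 rad, less where a joint would pass 70% of its speed; a pose out of reach is approached as far as the arm can. aperture is the finger opening in m, set as the call begins (left out keeps the last). The fingers move at their own pace and stop on an object; squeeze is the grip in N (left out, the last holds). Time passes only in rows, so rows that do not move let the fingers close. The tool returns the time, the measured TCP pose, the force, the opening and the grip force at its end. only (a regular expression) keeps the lines of the reply that match it, lines (a string "A,B") keeps lines A to B, and quiet returns only ok. Input that does not fit is refused with a message, and nothing moves.
- manip.observe(): the state, without advancing time (a new reading comes with each control period).
- vision.capture(name): name is "scene" or "side" or "wrist"; returns a dict with "frame" (420x560x3 uint8, blue, green, red), "vfov" (degrees; the focal length in pixels is half the picture's height over the tangent of half this angle, whatever the lens; pixels are square), "cx", "cy" (the principal point, pixels), "k1" (the pictures are not rectified: a ray, as slopes to the right and down, at radius r is drawn at 1 + k1 r^2 times it, then the intrinsics apply), "pose" (4x4, takes a point from camera to world coordinates); the wrist camera has in their place "tool_from_camera" (4x4, takes a point from camera to tool coordinates, whose origin is the TCP and whose axes are the flange's). Camera axes: x right, y down, z forward; pixel columns grow to the right and rows downward; lengths in m; the calibration is good to about 2 mm. A picture is of the moment at which its call begins: read the wrist's pose just before it. There is no depth.
- job.sign_off(): hands the job in; it is judged then, once.
The state is a dict: "time": time; "joints": joint angles; "dq": joint speeds; "joint_efforts": joint torques, N m; "tool_pos": TCP position; "tool_rot": TCP orientation; "force": force on the tool from outside, world axes, zero at the start; "ft_torque": the same for the moment, N m; "grip_width": finger opening in m; "grip_force": force on a finger pad.
Only numpy, scipy, OpenCV 4.12 (cv2) and the standard library are available. Lean on these libraries where they do the work, as an engineer would, in place of code of your own. Each camera call takes 0.05 s, during which the arm holds its last target. There are 200 camera calls.

## Working session

There is one attempt and no reset: what is moved stays moved. The work goes in short steps, Python scripts to look and compute and a tool call to move; the robot and the scene stay as the last step left them, time stands still between calls to the robot, and variables do not carry over. Pictures are saved under pics/ and viewed, at most 10 in all, crops included, and the job is handed in when it is done.

```bash
ls; mkdir -p pics; cat > h.py <<'E'
import numpy as np,cv2
from plant import manip, vision, job
from scipy.spatial.transform import Rotation as R
def cap(n,fn=None):
    o=manip.observe(); c=vision.capture(n)
    if 'pose' not in c:
        T=np.eye(4);T[:3,:3]=R.from_euler('xyz',o['tool_rot']).as_matrix();T[:3,3]=o['tool_pos'];c['pose']=T@c['tool_from_camera']
    if fn: cv2.imwrite('pics/'+fn,c['frame'])
    np.save(f'last_{n}.npy',{k:c[k] for k in c},allow_pickle=True)
    return c
def load(n): return np.load(f'last_{n}.npy',allow_pickle=True).item()
def K(c):
    f=210/np.tan(np.radians(c['vfov'])/2); return np.array([[f,0,c['cx']],[0,f,c['cy']],[0,0,1.]])
def ray(c,uv):
    p=cv2.undistortPoints(np.array(uv,float).reshape(-1,1,2),K(c),np.array([c['k1'],0,0,0.]))[:,0]
    d=np.c_[p,np.ones(len(p))]@c['pose'][:3,:3].T
    return c['pose'][:3,3],d
def plane(c,uv,z):
    o,d=ray(c,uv); return o+d*((z-o[2])/d[:,2])[:,None]
def proj(c,P):
    T=np.linalg.inv(c['pose']); return cv2.projectPoints(np.array(P,float).reshape(-1,1,3),cv2.Rodrigues(T[:3,:3])[0],T[:3,3],K(c),np.array([c['k1'],0,0,0.]))[0][:,0]
E
python3 - <<'E'
from h import *
for n in('scene','side','wrist'):
    c=cap(n,n+'0.png'); print(n,c['vfov'],c['k1'],c['pose'].round(3).tolist())
o=manip.observe();print(o['time'],o['tool_rot'],o['grip_width'])
E
```

```text
pics
plant.py
scene 51.89644393810766 0.006643435901486278 [[0.874, 0.338, -0.35, 0.919], [0.486, -0.607, 0.629, -0.563], [0.0, -0.72, -0.694, 0.717], [0.0, 0.0, 0.0, 1.0]]
side 43.758973207540784 -0.1458924167438389 [[0.968, -0.171, 0.186, 0.344], [-0.252, -0.608, 0.753, -0.918], [-0.015, -0.775, -0.632, 0.836], [0.0, 0.0, 0.0, 1.0]]
wrist 60.485708664206754 -0.0880886771362896 [[0.219, 0.93, 0.295, 0.072], [0.976, -0.208, -0.067, 0.676], [-0.001, 0.302, -0.953, 0.373], [0.0, 0.0, 0.0, 1.0]]
0.15 [-3.14062977e+00  3.98367897e-05  2.92076375e+00] 0.08588726916869385
```

View pics/scene0.png

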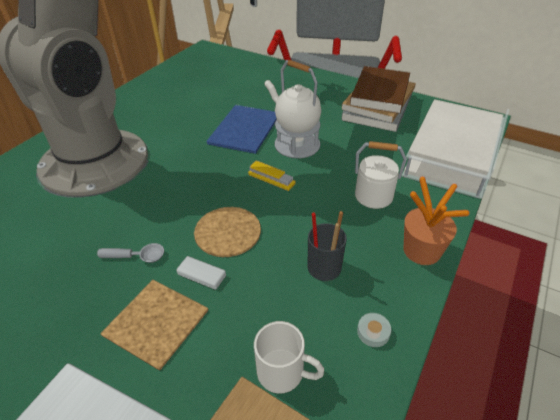

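View pics/side0.png

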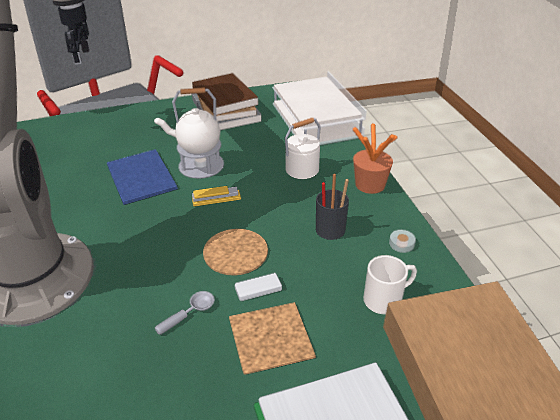

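The scene view shows the teapot grip near (300,66), the round mat near (228,231) and the jar near (378,175). In the side view they are near (191,91), (236,251) and (302,150). Next I'll segment the grip and the mat.

```bash
cat > m.py <<'E'
from h import *
def blob(c,win,lo,hi):
    x0,y0,x1,y1=win; hsv=cv2.cvtColor(c['frame'][y0:y1,x0:x1],cv2.COLOR_BGR2HSV)
    m=cv2.inRange(hsv,lo,hi); m=cv2.morphologyEx(m,cv2.MORPH_CLOSE,np.ones((3,3)))
    k=max(cv2.findContours(m,0,2)[0],key=cv2.contourArea).reshape(-1,2)+[x0,y0]
    return k
def tri(a,ua,b,ub):
    o1,d1=ray(a,ua);o2,d2=ray(b,ub);d1=d1[0]/np.linalg.norm(d1[0]);d2=d2[0]/np.linalg.norm(d2[0])
    s=np.linalg.lstsq(np.c_[d1,-d2],o2-o1,rcond=None)[0]
    p,q=o1+s[0]*d1,o2+s[1]*d2; return (p+q)/2,np.linalg.norm(p-q)
def ends(k):
    (cx,cy),(w,h),a=cv2.minAreaRect(k.astype(np.float32))
    b=cv2.boxPoints(((cx,cy),(w,h),a)); 
    if np.linalg.norm(b[0]-b[1])>np.linalg.norm(b[1]-b[2]): b=np.roll(b,-1,0)
    e=np.array([(b[0]+b[1])/2,(b[2]+b[3])/2]); return e[np.argsort(e[:,0])],min(w,h)
E
python3 - <<'E'
from m import *
s,d=load('scene'),load('side')
lo,hi=(5,90,60),(22,255,255)
for nm,w1,w2 in(('pot',(270,50,330,85),(168,80,215,103)),('jar',(355,135,415,155),(285,115,325,132))):
    e1,t1=ends(blob(s,w1,lo,hi));e2,t2=ends(blob(d,w2,lo,hi))
    print(nm,e1.tolist(),t1,e2.tolist(),t2)
    P=[tri(s,e1[i],d,e2[i]) for i in(0,1)]; print(P, np.linalg.norm(P[0][0]-P[1][0]),'mid',(P[0][0]+P[1][0])/2, 'yaw',np.arctan2(*(P[1][0]-P[0][0])[[1,0]]))
    print('plane',plane(s,e1.mean(0),.235)[0],plane(d,e2.mean(0),.235)[0])
for c,w in((s,(185,200,270,262)),(d,(195,222,275,280))):
    k=blob(c,w,(5,60,60),(25,255,255)); P=plane(c,k,.008)
    ctr,r=cv2.minEnclosingCircle(P[:,:2].astype(np.float32)); print('mat',ctr,r,P[:,:2].min(0),P[:,:2].max(0),len(k))
E
```

```text
pot [[287.4923095703125, 61.4384651184082], [308.729248046875, 68.93385314941406]] 5.602471828460693 [[181.0, 91.0], [214.0, 91.0]] 22.0
[(array([0.41397703, 0.33922443, 0.2358699 ]), np.float64(0.002947340449237387)), (array([0.49400561, 0.29683231, 0.2483211 ]), np.float64(0.011181167582953705))] 0.09141497728360726 mid [0.45399132 0.31802837 0.2420955 ] yaw -0.4871338934674765
plane [0.44463115 0.33861639 0.235     ] [0.45541531 0.3243475  0.235     ]
jar [[368.7682800292969, 144.0853729248047], [397.0853576660156, 147.23170471191406]] 6.625892162322998 [[292.6499938964844, 125.95000457763672], [313.0500183105469, 119.1500015258789]] 4.110960960388184
[(array([0.68456945, 0.23282303, 0.14547256]), np.float64(0.0018713738218716336)), (array([0.74560434, 0.24792239, 0.14843525]), np.float64(0.0020718894121017945))] 0.06294462701702899 mid [0.7150869  0.24037271 0.14695391] yaw 0.24251971295210212
plane [0.7464145  0.11774754 0.235     ] [0.66718208 0.09072333 0.235     ]
mat (0.47038036584854126, -0.04334189370274544) 0.07755059003829956 [ 0.3954934  -0.11876776] [0.54688842 0.03347319] 82
mat (0.4658953547477722, -0.04746079444885254) 0.0773729756474495 [ 0.39181    -0.12470929] [0.54096391 0.02980512] 80
```

View pics/wrist0.png

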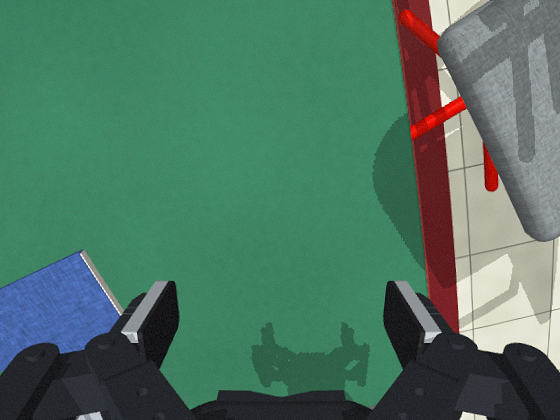

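The wrist view shows only bare desk, part of the blue book and the open fingers. The pot-grip blob in the side view picked up the books behind it, so I'll tighten that window.

```bash
python3 - <<'E'
from m import *
s,d=load('scene'),load('side')
e1,t1=ends(blob(s,(270,50,330,85),(5,90,60),(22,255,255)))
for sat in(110,140):
    k=blob(d,(174,85,209,98),(5,sat,90),(22,255,255)); e2,t2=ends(k); print(sat,e2.tolist(),t2)
    P=[tri(s,e1[i],d,e2[i]) for i in(0,1)]; print(P, np.linalg.norm(P[0][0]-P[1][0]),'mid',(P[0][0]+P[1][0])/2, 'yaw',np.arctan2(*(P[1][0]-P[0][0])[[1,0]]))
c=d['frame'][75:155,150:230]; cc=s['frame'][50:130,250:330]
cv2.imwrite('pics/crop.png',cv2.resize(np.hstack([c,cc]),None,fx=5,fy=5,interpolation=0))
o=manip.observe();print(o['force'],o['tool_pos'])
E
```

```text
110 [[180.8650665283203, 90.97567749023438], [204.16151428222656, 89.42257690429688]] 5.121963024139404
[(array([0.41367653, 0.3397821 , 0.23564956]), np.float64(0.002812718046968192)), (array([0.47430699, 0.33818462, 0.23129612]), np.float64(0.001983814708317201))] 0.06080754228193831 mid [0.44399176 0.33898336 0.23347284] yaw -0.026341612930792617
140 [[180.8770751953125, 90.66436004638672], [204.12844848632812, 89.44060516357422]] 5.098206520080566
[(array([0.41383795, 0.33961082, 0.23617618]), np.float64(0.002040731920824487)), (array([0.47423016, 0.33833658, 0.2311992 ]), np.float64(0.0020107288795760416))] 0.06061033396492627 mid [0.44403405 0.3389737  0.23368769] yaw -0.021096398505399513
[-0.87382905 -1.134414    0.5665512 ] [0.14776341 0.65833332 0.24178008]
```

View pics/crop.png

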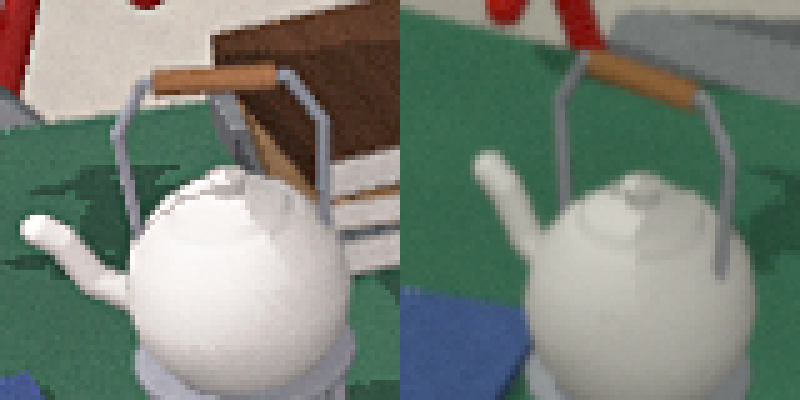

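The grip centre is at about (0.444, 0.339, 0.2345). Its measured length is 61 mm against 64 mm given, and its height is close to the expected 0.235. Its axis lies along world x and the spout points to −x. The mat centre is at about (0.468, −0.045), with a measured radius of 77 mm. I'll rise and turn first, then cross over to the pot.

Request:
{"op": "inch_along", "data": {"segments": [0, 0, -0.03, -0.05, 0, 0, -0.03, -0.05, 0, 0, -0.03, -0.05, 0, 0, -0.03, -0.046], "aperture": 0.085}}

```text
time: 0.65
tool_pos: [0.1478, 0.6584, 0.363]
tool_rot: [-3.141, -0.0, 3.118]
force: [0.3, 1.4, -0.0]
grip_width: 0.0849
grip_force: 0.0
```

Request:
{"op": "inch_along", "data": {"segments": [-0.03, -0.031, 0, 0, -0.03, -0.031, 0, 0, -0.03, -0.031, 0, 0, -0.03, -0.031, 0, 0, -0.03, -0.031, 0, 0, -0.03, -0.031, 0, 0, -0.03, -0.031, 0, 0, -0.03, -0.031, 0, 0, -0.03, -0.031, 0, 0, -0.03, -0.031, 0, 0]}}

```text
time: 1.9
tool_pos: [0.4408, 0.34, 0.3622]
tool_rot: [-3.142, -0.0, 3.117]
force: [-0.3, 0.4, -0.1]
grip_width: 0.085
grip_force: 0.0
```

```bash
python3 - <<'E'
from h import *
c=cap('wrist','wrist1.png');o=manip.observe();print(o['tool_pos'],o['tool_rot'],o['time'],proj(c,[[.414,.34,.235],[.474,.338,.235]]))
E
```

```text
[0.44472351 0.33504295 0.36245593] [-3.14025735e+00  1.45823977e-03  3.11085244e+00] 1.95 [[279.59010381 175.49578566]
 [279.00797512 251.52186564]]
```

View pics/wrist1.png

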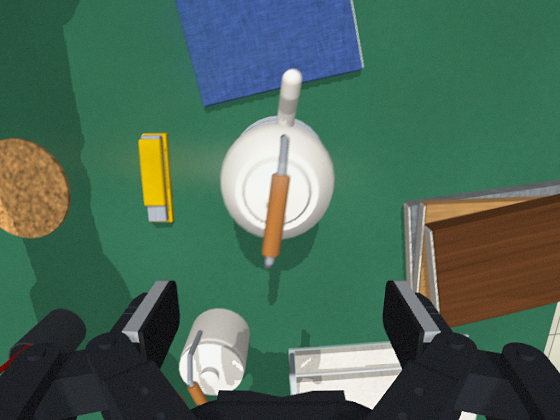

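The wrist view shows the wooden grip running from about (282,176) to (271,258), slightly yawed from my estimate. I'll measure it with the arm settled.

Request:
{"op": "inch_along", "data": {"segments": [0, 0, 0, 0, 0, 0, 0, 0]}}

```text
time: 2.2
tool_pos: [0.4393, 0.342, 0.3621]
tool_rot: [-3.142, -0.0, 3.118]
force: [0.4, 0.2, -0.1]
grip_width: 0.085
grip_force: 0.0
```

```bash
python3 - <<'E'
from m import *
c=cap('wrist')
e,t=ends(blob(c,(240,160,310,275),(5,110,60),(20,255,255)));P=plane(c,e,.235);print(e,t,P,P.mean(0),np.linalg.norm(P[0]-P[1]))
d=P[1]-P[0];print('axis',np.arctan2(d[1],d[0]))
o=manip.observe();print(o['tool_pos'],o['tool_rot'])
T=R.from_euler('xyz',o['tool_rot']);print('in tool',T.inv().apply(P.mean(0)-o['tool_pos']))
s=load('scene');e1,_=ends(blob(s,(270,50,330,85),(5,90,60),(22,255,255)))
print(tri(s,e1[0],c,e[1]),tri(s,e1[1],c,e[0]))
k=blob(c,(0,120,90,250),(5,60,60),(25,255,255));P=plane(c,k,.008);print(P.max(0))
E
```

```text
[[268.1441  257.1606 ]
 [279.64062 175.24783]] 17.807918548583984 [[0.47705316 0.33146053 0.235     ]
 [0.41230465 0.34206125 0.235     ]] [0.44467891 0.33676089 0.235     ] 0.0656105579312835
axis 2.9793109419395822
[0.43924825 0.34215772 0.36214044] [-3.14154165e+00 -4.36989256e-04  3.11835157e+00]
in tool [-0.00561017 -0.00526268  0.12713827]
(array([0.41232079, 0.34218583, 0.2358621 ]), np.float64(0.0004340676913656516)) (array([0.47717317, 0.33172453, 0.23562312]), np.float64(0.0008721197767459876))
[0.54142401 0.03835896 0.008     ]
```

The wrist and scene views agree to under 1 mm: grip centre (0.4447, 0.337, 0.2357), axis yaw 2.979. I'll align, descend 0.134 and check before closing.

Request:
{"op": "inch_along", "data": {"segments": [-0.0056, -0.0053, 0, 0.139, 0, 0, 0.02, 0, 0, 0, 0.03, 0, 0, 0, 0.03, 0, 0, 0, 0.02, 0, 0, 0, 0, 0, 0, 0, 0, 0]}}

```text
time: 3.12
tool_pos: [0.4455, 0.3365, 0.2632]
tool_rot: [3.141, 0.0, 2.979]
force: [1.1, -0.0, 0.2]
grip_width: 0.085
grip_force: 0.0
```

```bash
python3 - <<'E'
from m import *
c=cap('wrist','wrist2.png')
o=manip.observe();T=R.from_euler('xyz',o['tool_rot'])
e,t=ends(blob(c,(200,200,340,419),(5,110,60),(20,255,255)));P=plane(c,e,.2357);d=P[1]-P[0]
print(e,P,'axis',np.arctan2(d[1],d[0]),T.inv().apply(P.mean(0)-o['tool_pos']))
E
```

```text
[[281. 200.]
 [281. 327.]] [[0.41085957 0.34240172 0.2357    ]
 [0.4780893  0.33136639 0.2357    ]] axis -0.1626927933661491 [0.00124797 0.00024837 0.02762191]
```

View pics/wrist2.png

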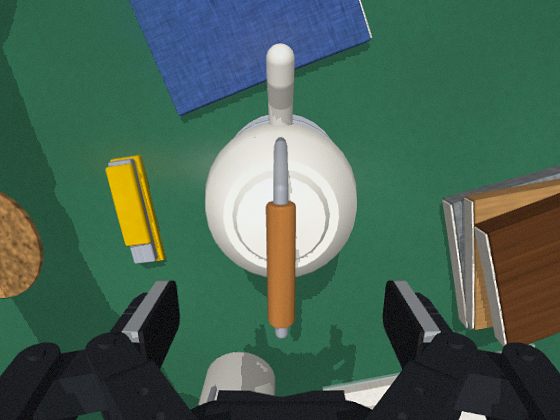

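The grip runs vertically from (281,203) to (281,327), centred between the fingers and aligned. I'll descend the last 35 mm and close.

Request:
{"op": "inch_along", "data": {"segments": [0, 0, 0.015, 0, 0, 0, 0.015, 0, 0, 0, 0.005, 0, 0, 0, 0, 0, 0, 0, 0, 0]}}

```text
time: 3.8
tool_pos: [0.4457, 0.3358, 0.2276]
tool_rot: [3.141, 0.0, 2.978]
force: [-0.8, -0.2, -0.6]
grip_width: 0.0847
grip_force: 0.0
```

Request:
{"op": "inch_along", "data": {"segments": [0, 0, 0, 0, 0, 0, 0, 0, 0, 0, 0, 0, 0, 0, 0, 0, 0, 0, 0, 0, 0, 0, 0, 0, 0, 0, 0, 0, 0, 0, 0, 0], "aperture": 0.0, "squeeze": 60}}

```text
time: 4.8
tool_pos: [0.4456, 0.336, 0.2275]
tool_rot: [3.141, 0.0, 2.978]
force: [0.7, 2.1, 2.8]
grip_width: 0.0121
grip_force: 58.7
```

Request:
{"op": "inch_along", "data": {"segments": [0, 0, -0.003, 0, 0, 0, -0.007, 0, 0, 0, -0.01, 0, 0, 0, -0.01, 0, 0, 0, -0.01, 0, 0, 0, -0.01, 0, 0, 0, -0.01, 0, 0, 0, 0, 0, 0, 0, 0, 0, 0, 0, 0, 0]}}

```text
time: 6.05
tool_pos: [0.4454, 0.3357, 0.2869]
tool_rot: [-3.141, -0.0, 2.978]
force: [-0.4, -0.2, -6.2]
grip_width: 0.0119
grip_force: 58.5
```

```bash
python3 - <<'E'
from m import *
c=cap('side');s=cap('scene')
o=manip.observe();print(o['force'],o['ft_torque'],o['grip_width'],o['tool_pos'])
cv2.imwrite('pics/lift.png',np.hstack([cv2.resize(c['frame'][30:230,90:290],None,fx=2,fy=2),cv2.resize(s['frame'][0:200,200:400],None,fx=2,fy=2)]))
M=np.array([.4681,-.0454,0]);T=R.from_euler('xyz',o['tool_rot']);v=M-o['tool_pos'];v[2]=0;print('to mat (tool)',T.inv().apply(v))
E
```

```text
[-0.35150486  0.12302522 -6.31271854] [ 0.02360927 -0.00598135  0.00967967] 0.01160601340865688 [0.44542994 0.3356879  0.28700456]
to mat (tool) [-8.45626940e-02 -3.72278190e-01  1.43880612e-04]
```

View pics/lift.png

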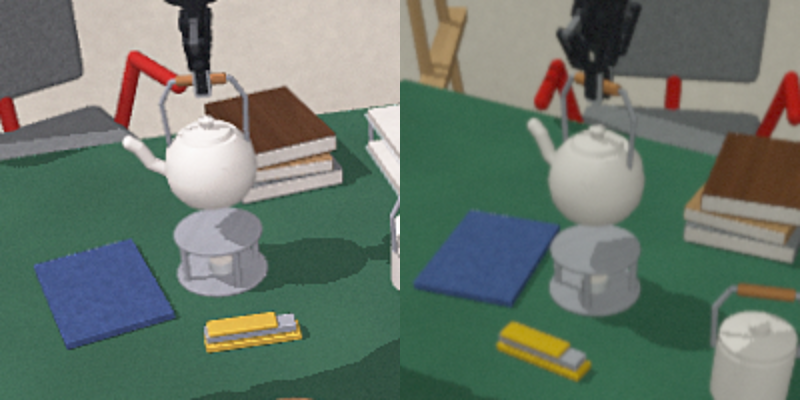

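Both views show the pot hanging upright, well clear of the warmer, which has not moved. I'll carry it with gentle ramps.

Request:
{"op": "inch_along", "data": {"segments": [-0.0018, -0.008, 0, 0, -0.0028, -0.014, 0, 0, -0.0047, -0.0205, 0, 0, -0.0047, -0.0205, 0, 0, -0.0047, -0.0205, 0, 0, -0.0047, -0.0205, 0, 0, -0.0047, -0.0205, 0, 0, -0.0047, -0.0205, 0, 0, -0.0047, -0.0205, 0, 0, -0.0047, -0.0205, 0, 0]}}

```text
time: 7.4
tool_pos: [0.4569, 0.144, 0.2873]
tool_rot: [3.142, -0.0, 2.978]
force: [0.4, 0.3, -6.7]
grip_width: 0.0124
grip_force: 58.5
```

Request:
{"op": "inch_along", "data": {"segments": [-0.0047, -0.0205, 0, 0, -0.0047, -0.0205, 0, 0, -0.0047, -0.0205, 0, 0, -0.0047, -0.0205, 0, 0, -0.0047, -0.0205, 0, 0, -0.0047, -0.0205, 0, 0, -0.0047, -0.0205, 0, 0, -0.0047, -0.0205, 0, 0, -0.0028, -0.014, 0, 0, -0.0018, -0.008, 0, 0]}}

```text
time: 8.65
tool_pos: [0.468, -0.0458, 0.2873]
tool_rot: [3.142, -0.0, 2.977]
force: [-0.2, 0.6, -6.5]
grip_width: 0.0121
grip_force: 58.5
```

Request:
{"op": "inch_along", "data": {"segments": [0, 0, 0, 0, 0, 0, 0, 0, 0, 0, 0, 0, 0, 0, 0, 0]}}

```text
time: 9.15
tool_pos: [0.4681, -0.0446, 0.2873]
tool_rot: [-3.142, -0.0, 2.978]
force: [0.4, 0.5, -6.4]
grip_width: 0.0121
grip_force: 58.5
```

```bash
python3 - <<'E'
from m import *
c=cap('side');s=cap('scene')
o=manip.observe();print(o['force'],o['grip_width'],o['tool_pos'],o['tool_rot'])
cv2.imwrite('pics/over.png',np.hstack([cv2.resize(c['frame'][110:310,140:340],None,fx=2,fy=2),cv2.resize(s['frame'][80:280,120:320],None,fx=2,fy=2)]))
E
```

```text
[-0.59489382  0.22414801 -6.79163683] 0.012365671560649813 [ 0.46811143 -0.04477335  0.28731032] [-3.14158376e+00 -5.41813155e-05  2.97810914e+00]
```

View pics/over.png

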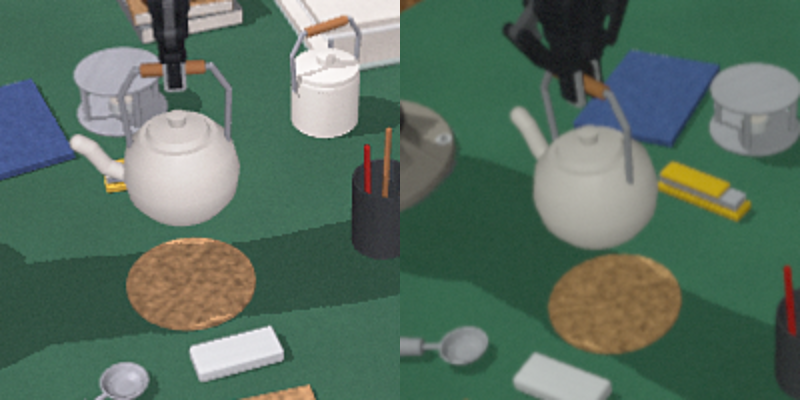

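The pot is held upright over the mat. I'll lower it to about 6 mm above contact, then creep down.

Request:
{"op": "inch_along", "data": {"segments": [0, 0, 0.006, 0, 0, 0, 0.015, 0, 0, 0, 0.02, 0, 0, 0, 0.02, 0, 0, 0, 0.02, 0, 0, 0, 0.015, 0, 0, 0, 0.01, 0, 0, 0, 0.007, 0, 0, 0, 0.003, 0, 0, 0, 0, 0]}}

```text
time: 10.5
tool_pos: [0.4682, -0.045, 0.1714]
tool_rot: [3.142, 0.0, 2.978]
force: [0.4, 0.1, -6.4]
grip_width: 0.0122
grip_force: 58.6
```

Request:
{"op": "inch_along", "data": {"segments": [0, 0, 0.001, 0, 0, 0, 0.001, 0, 0, 0, 0.001, 0, 0, 0, 0.001, 0, 0, 0, 0, 0]}}

```text
time: 11.12
tool_pos: [0.468, -0.045, 0.1672]
tool_rot: [-3.141, -0.0, 2.978]
force: [0.7, -0.1, -5.7]
grip_width: 0.012
grip_force: 58.6
```

Request:
{"op": "inch_along", "data": {"segments": [0, 0, 0.0007, 0, 0, 0, 0.0007, 0, 0, 0, 0, 0]}}

```text
time: 11.5
tool_pos: [0.4681, -0.045, 0.1659]
tool_rot: [-3.141, -0.0, 2.978]
force: [-0.1, 0.4, -6.1]
grip_width: 0.0119
grip_force: 58.6
```

Request:
{"op": "inch_along", "data": {"segments": [0, 0, 0.0005, 0, 0, 0, 0, 0]}}

```text
time: 11.75
tool_pos: [0.4683, -0.045, 0.1655]
tool_rot: [3.142, 0.0, 2.978]
force: [0.3, -0.2, -4.3]
grip_width: 0.0119
grip_force: 58.8
```

Contact is starting, with the force dropping.

Request:
{"op": "inch_along", "data": {"segments": [0, 0, 0.0005, 0, 0, 0, 0, 0]}}

```text
time: 12.0
tool_pos: [0.4686, -0.0448, 0.1654]
tool_rot: [3.141, 0.001, 2.978]
force: [-0.5, 2.0, 5.0]
grip_width: 0.012
grip_force: 60.0
```

Request:
{"op": "inch_along", "data": {"segments": [0, 0, 0.0003, 0, 0, 0, 0, 0]}}

```text
time: 12.25
tool_pos: [0.4687, -0.0448, 0.1653]
tool_rot: [3.141, 0.001, 2.978]
force: [-3.9, 1.7, 11.7]
grip_width: 0.012
grip_force: 60.7
```

The pot is standing on the mat. I'll relieve the press slightly, open and withdraw straight up.

Request:
{"op": "inch_along", "data": {"segments": [0, 0, -0.0006, 0, 0, 0, 0, 0], "squeeze": 20}}

```text
time: 12.5
tool_pos: [0.4684, -0.0449, 0.1654]
tool_rot: [3.141, 0.001, 2.978]
force: [0.5, 2.2, 2.2]
grip_width: 0.0117
grip_force: 59.3
```

Request:
{"op": "inch_along", "data": {"segments": [0, 0, 0, 0, 0, 0, 0, 0, 0, 0, 0, 0, 0, 0, 0, 0], "aperture": 0.03}}

```text
time: 13.0
tool_pos: [0.4681, -0.045, 0.1652]
tool_rot: [-3.141, -0.0, 2.978]
force: [0.0, -0.2, -0.4]
grip_width: 0.0299
grip_force: 0.0
```

Request:
{"op": "inch_along", "data": {"segments": [0, 0, 0, 0, 0, 0, 0, 0, 0, 0, 0, 0, 0, 0, 0, 0, 0, 0, 0, 0, 0, 0, 0, 0], "aperture": 0.08}}

```text
time: 13.75
tool_pos: [0.4681, -0.045, 0.1652]
tool_rot: [-3.142, -0.0, 2.978]
force: [0.5, -0.2, 0.5]
grip_width: 0.0802
grip_force: 0.0
```

Request:
{"op": "inch_along", "data": {"segments": [0, 0, -0.005, 0, 0, 0, -0.015, 0, 0, 0, -0.03, 0, 0, 0, -0.03, 0, 0, 0, -0.03, 0, 0, 0, -0.03, 0, 0, 0, -0.01, 0, 0, 0, 0, 0, 0, 0, 0, 0, 0, 0, 0, 0]}}

```text
time: 15.0
tool_pos: [0.4677, -0.045, 0.3145]
tool_rot: [-3.141, -0.001, 2.978]
force: [-0.3, 0.1, 0.1]
grip_width: 0.0799
grip_force: 0.0
```

```bash
python3 - <<'E'
from m import *
c=cap('side');s=cap('scene');w=cap('wrist')
e,t=ends(blob(w,(200,100,360,330),(5,110,60),(20,255,255)));P=plane(w,e,.173);print('grip',P.mean(0),np.linalg.norm(P[0]-P[1]))
e1,t1=ends(blob(c,(215,160,260,210),(5,110,60),(20,255,255)));e2,t2=ends(blob(s,(190,130,260,200),(5,110,60),(20,255,255)))
for i in(0,1):print(tri(c,e1[i],s,e2[i]))
cv2.imwrite('pics/end.png',np.hstack([cv2.resize(c['frame'][80:320,110:350],(400,400)),cv2.resize(s['frame'][60:300,120:360],(400,400))]))
E
```

```text
grip [ 0.46749705 -0.04396337  0.173     ] 0.06473182666214886
(array([ 0.43273581, -0.03866899,  0.16839444]), np.float64(0.006623017993294808))
(array([ 0.49732538, -0.04802786,  0.16837575]), np.float64(0.005205969971801074))
```

View pics/end.png

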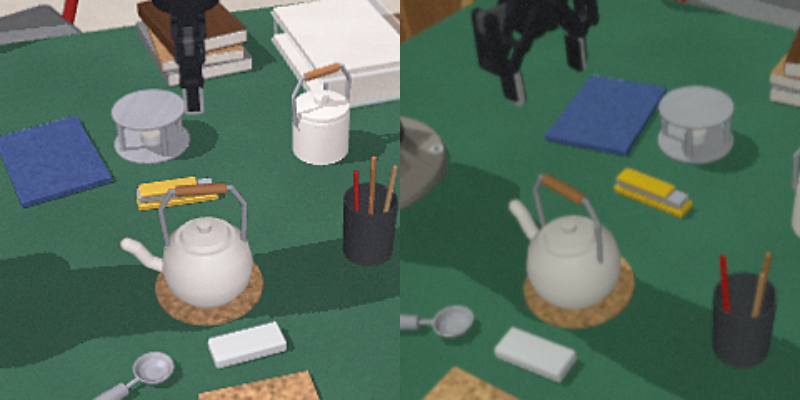

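The pot stands upright in the middle of the round mat, the gripper is clear, and the warmer and jar are where they were. Handing in.

```bash
python3 -c "
from plant import manip, vision, job
print(job.sign_off())"
```

```text
the job is handed in; nothing more can be done
None
```

The teapot stands upright on the round cork mat, about 2 mm from its centre by the last camera measurement; the warmer and jar look unmoved, the gripper is clear, and the job was handed in at about 15 s (no verdict was returned).

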